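# Lock the lid of a food box

### The arm

A 6-joint arm with a two-finger parallel gripper is mounted at the origin on the work surface. World frame = base frame: x ahead of the robot, y to its left, z up, the work surface at z = 0. Lengths are in mm, angles in degrees, forces in N, time in s.
With the tool pointing down it reaches from about 300 to 850 mm from the base axis. Payload 4.2 kg.
Tool frame: the origin (TCP) lies on the centre line of the jaws, within the pads' length; the fingertips stand 11 mm ahead of it and the grasp point (between the pads) lies 8 mm behind it; z points along the fingers, y is the line along which they close (so a half turn about z gives the same grasp; the last joint's range is limited). The gripper opens to 91 mm and grips with 3 to 60 N. Pads are 32 mm wide; open, the fingers measure 118 mm over their backs; the gripper's body (76 mm by 178 mm) begins 60 mm behind the grasp point.
Start: joints at [-66.75, 18.312, 89.639, -0, 72.044, -1.146], TCP at [237.508, -523.672, 224.976] pointing down, gripper open.
Joint ranges: [-177.97, 177.97], [-48.28, 115.42], [12.27, 149.76], [-77.06, 257.06], [2.81, 150.46], [-146.56, 146.56]. Speed limits (degrees/s): [147.25, 147.25, 180, 180, 180, 180].

### API

Orientations are given as [roll, pitch, yaw] about the fixed x, y, z axes, in that order (R = Rz(yaw) Ry(pitch) Rx(roll)).
In Python, from workcell import env, grab_frame, camera_model, models gives the robot as it stands.
- The arm moves only by the shell command python3 -m crank 'ROWS' [FORCE]. ROWS is text: rows parted by semicolons, each of 7 numbers parted by spaces: the closure, from -1 (fully open) to 1 (shut), so that 0 is half open, then the shift along the tool's x, y, z in mm, then the turn, a rotation vector about the tool's x, y, z in degrees. A call has 1 to 10 rows; each row shifts and turns the commanded pose from where the row before left it, along the tool's axes as they then stand; what a row does not reach is not made up. A row lasts 1/8 s, in which the tool goes at most 62.5 mm and 10.7 degrees, less where a joint would pass 70% of its speed; a pose out of reach is approached as far as the arm can. A call is refused whole if a number of a shift passes 62.5 or a number of a turn 10.7, either way. A call with a gripper value outside its range is refused whole. The fingers move at their own pace and stop on an object; FORCE is the grip in N (left out, the last holds). Time passes only in rows, so rows that do not move let the fingers close. It gives the time, the measured TCP pose, the force, the opening and the grip force at its end, in the units of the state.
- env.state(): the state, without advancing time (a new reading comes with each control period).
- grab_frame(name): name is "side" or "top"; returns the picture (420x560x3 uint8, blue, green, red); there is no depth.
- camera_model(name): a dict with "K" (3x3 intrinsics, pixels), "k1" (the pictures are not rectified: a ray, as slopes to the right and down, at radius r is drawn at 1 + k1 r^2 times it, then the intrinsics apply), "R" (3x3) and "t" (3): a world point X has camera coordinates R X + t. Camera axes: x right, y down, z forward; pixel columns grow to the right and rows downward; lengths in mm; the calibration is good to about 2 mm. A picture is of the moment at which its call begins. camera_model takes no time and is no camera call.
- env.job_done(): hands the job in; it is judged then, once.
Trained networks look in the newest picture that a camera, given by its name, has taken for a name from the list of things; names that differ only in an ending like _2 or _b are one class to them, and where a whole thing is asked for, a point or a joint stands for the part that bears it (a point fixed in the world has none). Each returns a list of dicts, best first, with "p" (0 to 1); they miss things now and then, are a little off and sometimes report something else, mostly with a low value. They report only what shows in the picture. A call takes as long as a camera call. They do not tell look-alikes from the thing itself.
- models.search_frame(name, camera): "point" ([x, y, z] in mm, in world coordinates, good to about 4 mm: the middle of the surface that is visible of it).
The state is a dict: "time_s": time; "qpos": joint angles; "qvel": joint speeds; "effort": joint torques, N m; "ee_pos": TCP position; "ee_rot": TCP orientation; "force": force on the tool from outside, world axes, zero at the start; "torque": the same for the moment, N m; "gripper_width": finger opening in mm; "gripper_force": force on a finger pad.
Only numpy, scipy, OpenCV 4.12 (cv2) and the standard library are available. Lean on these libraries where they do the work, as an engineer would, in place of code of your own. Each camera call takes 0.05 s, during which the arm holds its last target. There are 200 camera calls.

### The job

The lid lies on the clear food box, but the four locking flaps around its rim still stand open. Go round the rim and press each flap down against the side of the box until it has clicked shut. Only press: do not lift, tip or shove the box away, and leave the tumbler, the jar and the spoon alone.

Things in the scene. Friction and masses are not known exactly. Their poses are not given: they have to be found in the camera images.
- food_box: Clear rectangular food box with a white lid seated on it, loose on the worktop, about 1.4 kg. Origin: centre of the underside; z up. The lid is 116 mm along the box's x and 166 mm along y, its top 80 mm above the worktop; the tub is 100 by 150 mm. Each side has one white locking flap hinged at the lid's edge. Its x points away from the robot, turned by up to 40 degrees.
- flap_front (a joint): Angle (rad) of the flap on the box's -x side (nearest the robot; a long side): 0 = shut, hanging down against the box; pi/2 = sticking out level; starts open at 1.55 to 1.75. Pressing it down and in takes 4 to 7 N at the free edge. Below about 0.4 rad it snaps shut by itself and stays; let go before that, it springs open again.
- flap_back (a joint): Same for the flap on the box's +x side (away from the robot; a long side, 104 mm long).
- flap_left (a joint): Same for the flap on the box's +y side (a short side, 62 mm long).
- flap_right (a joint): Same for the flap on the box's -y side (a short side, 62 mm long).
- flap_front_hinge (a point): Middle of the front flap's hinge line, at the lid's edge: 58 mm from the box's centre along its -x, 75 mm above the worktop; the line runs along the box's y. The flap is a stiff plate 3 mm thick, 104 mm long along the rim, reaching 28 mm from hinge to free edge; when shut, a small lip on its free edge stands 8 mm out from the hinge line.
- flap_back_hinge (a point): Middle of the back flap's hinge line, at the lid's edge: 58 mm from the box's centre along its +x, 75 mm above the worktop; the line runs along the box's y. The flap is a stiff plate 3 mm thick, 104 mm long along the rim, reaching 28 mm from hinge to free edge; when shut, a small lip on its free edge stands 8 mm out from the hinge line.
- flap_left_hinge (a point): Middle of the left flap's hinge line, at the lid's edge: 83 mm from the box's centre along its +y, 75 mm above the worktop; the line runs along the box's x. The flap is a stiff plate 3 mm thick, 62 mm long along the rim, reaching 28 mm from hinge to free edge; when shut, a small lip on its free edge stands 8 mm out from the hinge line.
- flap_right_hinge (a point): Middle of the right flap's hinge line, at the lid's edge: 83 mm from the box's centre along its -y, 75 mm above the worktop; the line runs along the box's x. The flap is a stiff plate 3 mm thick, 62 mm long along the rim, reaching 28 mm from hinge to free edge; when shut, a small lip on its free edge stands 8 mm out from the hinge line.
- tumbler: Bystander: plastic drinking tumbler, 72 mm wide and 95 mm tall, standing loose beyond the box. Origin: centre of its underside.
- jar: Bystander: lidded glass jar, 64 mm wide and 85 mm tall, standing loose beyond the box; it and the tumbler may have changed places. Origin: centre of its underside.
- spoon: Bystander: steel spoon about 200 mm long lying loose to the right of the box, at least 45 mm from the lid. Origin: under the middle of its length.
Things that resemble listed ones, but are neither listed nor needed, are in the scene too. Leave any turquoise look-alike of the food_box alone.

How it is judged (in metres and radians):
At the end, for the whole second after the job is handed in: All four flaps are shut (each within 0.1 rad, about 3 mm at the free edge), and the box stands level and at rest on the worktop within 40 mm of where it began (value of joint each of flap_front, flap_back, flap_left, flap_right below 0.1 rad and angle between food_box's own z axis and vertical below 0.05 rad and height (world z) of food_box below 0.005 m and distance of food_box from where it was at the start of the episode below 0.04 m and linear speed of food_box below 0.01 m/s); the robot touches nothing.
It fails at once if the box is lifted or tipped (underside 15 mm up, or 0.2 rad) (height (world z) of food_box above 0.015 m or angle between food_box's own z axis and vertical above 0.2 rad).
It fails at once if the box is shoved more than 40 mm from its place (distance of food_box from where it was at the start of the episode above 0.04 m).
It fails at once if the tumbler, the jar or the spoon is moved by more than 25 mm (distance of any of tumbler, jar, spoon from where it was at the start of the episode above 0.025 m).
It also fails if it takes over 56 s, if anything falls off the work surface, if the arm or the gripper's body presses on something with over 40 N, if the wrist force passes 120 N, or if a joint passes its speed limit or range.

## Working session

There is one attempt and no reset: what is moved stays moved. The work goes in short steps, Python scripts to look and compute and a shell command to move; the robot and the scene stay as the last step left them, time stands still between calls to the robot, and variables do not carry over. Pictures are saved under pics/ and viewed, at most 10 in all, crops included, and the job is handed in when it is done.

```bash
mkdir -p pics; python3 - <<'E'
from workcell import env, grab_frame, camera_model, models
import cv2
for c in ("top","side"):
    cv2.imwrite(f"pics/{c}0.png",grab_frame(c))
    for n in ("food_box","flap_front_hinge","flap_back_hinge","flap_left_hinge","flap_right_hinge","tumbler","jar","spoon"):
        print(c,n,[(round(d["p"],2),[round(float(v)) for v in d["point"]]) for d in models.search_frame(n,c)][:3])
    m=camera_model(c); print(m)
print(env.state())
E
```

```text
top food_box [(0.88, [424, 303, 82]), (0.86, [670, 316, 78]), (0.63, [549, 101, 76])]
top flap_front_hinge [(0.66, [479, 113, 82]), (0.6, [544, 100, 77]), (0.54, [700, 262, 61])]
top flap_back_hinge [(0.95, [618, 81, 75]), (0.85, [467, 270, 60]), (0.45, [643, 369, 77])]
top flap_left_hinge [(0.86, [564, 191, 80]), (0.46, [593, 289, 63])]
top flap_right_hinge [(0.81, [530, 4, 78]), (0.45, [367, 249, 64])]
top tumbler [(0.66, [738, -34, 47]), (0.2, [613, 84, 75])]
top jar [(0.72, [750, 142, 87]), (0.45, [530, 1, 79]), (0.44, [561, 191, 81])]
top spoon [(0.98, [546, -106, 9])]
{'K': array([[491.40133932,   0.        , 289.09570585],
       [  0.        , 491.40133932, 216.42205661],
       [  0.        ,   0.        ,   1.        ]]), 'k1': -0.13635460992490184, 'R': array([[-0.00862771, -0.99991365,  0.00991199],
       [-0.98969036,  0.0071215 , -0.14304643],
       [ 0.14296349, -0.01104396, -0.98966634]]), 't': array([ 34.84697343, 614.65714755, 998.67404644])}
side food_box [(0.96, [430, 337, 74]), (0.75, [548, 125, 77]), (0.7, [669, 346, 77])]
side flap_front_hinge [(0.96, [475, 1
[... 773 characters left out ...]
799, 1088.73661219])}
{'time_s': 0.9, 'qpos': array([-6.67477108e+01,  1.83111686e+01,  8.96393620e+01,  5.54040905e-04,
        7.20458251e+01, -1.14473367e+00]), 'qvel': array([-0.01188081, -0.00086542,  0.01827592, -0.07214602,  0.00410207,
        0.00835976]), 'effort': array([ 1.81753625e-03, -4.12341034e+01, -2.32233256e+01,  7.31689017e-02,
        3.77780409e-02,  1.18795521e-05]), 'ee_pos': array([ 237.522502  , -523.65002897,  224.9808069 ]), 'ee_rot': array([ 1.79996346e+02, -4.54158967e-04,  2.43968521e+01]), 'force': array([ 0.52771836,  0.35877089, -0.49040356]), 'torque': array([-0.0256785 , -0.00781738, -0.05678984]), 'gripper_force': 0.0, 'gripper_width': 90.97902584926977}
```

View pics/top0.png

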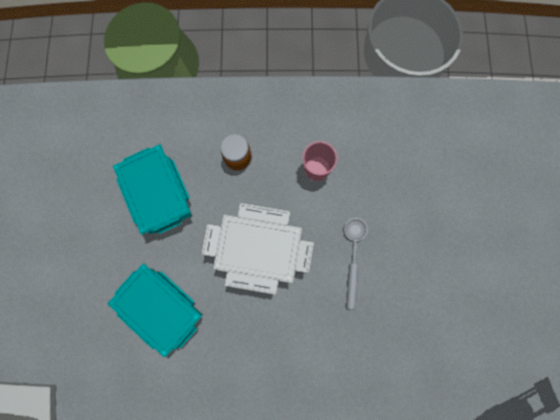

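View pics/side0.png

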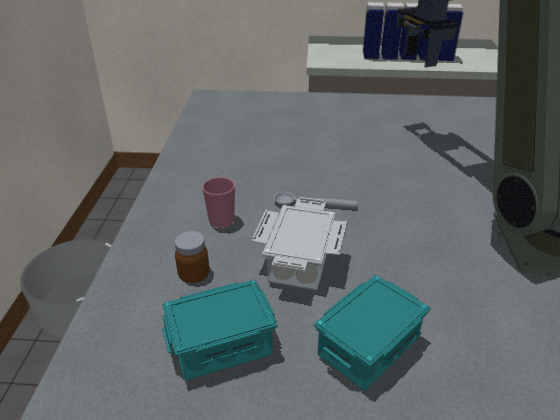

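The top picture shows the white-lidded box at (258,250) with four open flaps. The turquoise boxes at (152,190) and (155,310) are look-alikes. The jar is at (235,150), the tumbler at (320,160) and the spoon at (353,265). I choose the white one and will check it in a rectified crop.

```bash
cat > h.py <<'E'
import numpy as np, cv2
from workcell import env, grab_frame, camera_model
def proj(c,X):
    m=camera_model(c); P=np.asarray(X,float)@m["R"].T+m["t"]
    s=P[...,:2]/P[...,2:]; s=s*(1+m["k1"]*(s**2).sum(-1,keepdims=True))
    return s*m["K"][0,0]+m["K"][:2,2]
def ortho(c,img,z,x0,x1,y0,y1,res=0.5):
    # row 0 = x1 (far), col 0 = y1 (left)
    xs=np.arange(x1,x0,-res); ys=np.arange(y1,y0,-res)
    X,Y=np.meshgrid(xs,ys,indexing="ij")
    uv=proj(c,np.stack([X,Y,0*X+z],-1)).astype(np.float32)
    return cv2.remap(img,uv[...,0],uv[...,1],cv2.INTER_LINEAR)
E
python3 - <<'E'
from h import *
out=[]
for c in ("top","side"):
    o=ortho(c,cv2.imread(f"pics/{c}0.png"),80,410,690,-40,240)
    hsv=cv2.cvtColor(o,cv2.COLOR_BGR2HSV)
    m=((hsv[...,2]>150)&(hsv[...,1]<40)).astype(np.uint8)
    m2=cv2.morphologyEx(m,cv2.MORPH_CLOSE,np.ones((9,9)))
    n,l,s,_=cv2.connectedComponentsWithStats(m2); k=1+s[1:,4].argmax(); m2=(l==k).astype(np.uint8)
    # fit lid rectangle 116x166 + flaps by matching
    xs=690-0.5*np.arange(o.shape[0]); ys=240-0.5*np.arange(o.shape[1])
    X,Y=np.meshgrid(xs,ys,indexing="ij")
    w=m2*2.-1
    best=None
    from scipy.optimize import differential_evolution
    def cost(p):
        cx,cy,a,e1,e2,e3,e4=p; a=np.radians(a)
        u=(X-cx)*np.cos(a)+(Y-cy)*np.sin(a); v=-(X-cx)*np.sin(a)+(Y-cy)*np.cos(a)
        M=(abs(u)<58)&(abs(v)<83)
        M|=(abs(v)<52)&(u>-58-e1)&(u<58+e2)
        M|=(abs(u)<31)&(v>-83-e3)&(v<83+e4)
        return -(w*M).sum()
    r=differential_evolution(cost,[(530,570),(80,120),(-40,40)]+[(15,40)]*4,seed=1,maxiter=60,popsize=8,tol=1e-6)
    print(c,r.x.round(1),r.fun,-m2.sum())
    cx,cy,a=r.x[:3]; R=cv2.Rodrigues(np.array([0,0,np.radians(a)]))[0][:2,:2]
    for e in ([58,83],[-58,83],[-58,-83],[58,-83]):
        q=R@e+[cx,cy]; cv2.circle(o,(int((240-q[1])*2),int((690-q[0])*2)),3,(0,0,255),1)
    out.append(cv2.resize(o,(400,400)))
cv2.imwrite("pics/crop.png",np.hstack(out))
E
```

```text
top [545.9  95.5 -10.1  27.1  28.9  28.3  28.9] -112691.0 18446744073709436995
side [546.2 101.1 -10.1  24.9  28.9  15.4  18.3] -96933.0 18446744073709447717<stdin>:23: RuntimeWarning: overflow encountered in scalar negative
```

View pics/crop.png

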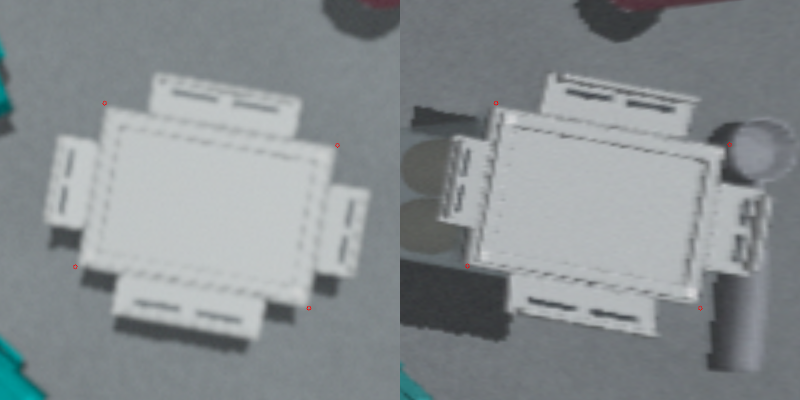

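The crop confirms it: white lid centre at about (206,206) in the left half, open flaps on all four sides, no turquoise. The box centre is about (546.5, 98) with yaw -10°. With the tool at yaw 80°, tool x is box +y and tool y is box +x.

```bash
python3 -m crank '1 0 0 0 0 0 -9.3; 1 0 0 0 0 0 -9.3; 1 0 0 0 0 0 -9.3; 1 0 0 0 0 0 -9.3; 1 0 0 0 0 0 -9.3; 1 0 0 0 0 0 -9.1; 1 60 10 0 0 0 0; 1 60 10 0 0 0 0; 1 60 10 0 0 0 0; 1 60 10 0 0 0 0' 10
python3 -m crank '1 60 10 0 0 0 0; 1 60 10 0 0 0 0; 1 60 10 0 0 0 0; 1 60 10 0 0 0 0; 1 60 10 0 0 0 0; 1 60 10 0 0 0 0; 1 0 0 0 0 0 0'
cat > t.py <<'E'
from h import *
# tip position in box frame
s=env.state(); a=np.radians(-10); d=s["ee_pos"][:2]-[546.5,98]
print(round(s["time_s"],2),"boxx %.1f boxy %.1f tipz %.1f"%(d@[np.cos(a),np.sin(a)],d@[-np.sin(a),np.cos(a)],s["ee_pos"][2]-11),s["ee_rot"].round(1),s["force"].round(1),s["gripper_width"].round(1))
E
python3 t.py
```

```text
time_s: 2.15
ee_pos: [319.0, -292.5, 225.1]
ee_rot: [179.9, 0.0, 80.0]
force: [1.1, 0.8, -0.4]
gripper_width: 0.6
gripper_force: 0.0
time_s: 3.02
ee_pos: [441.2, 53.3, 224.9]
ee_rot: [180.0, -0.1, 80.4]
force: [-0.4, -0.2, 0.7]
gripper_width: -0.0
gripper_force: 0.0Traceback (most recent call last):
  File "t.py", line 4, in <module>
    print(round(s["time_s"],2),"boxx %.1f boxy %.1f tipz %.1f"%(d@[np.cos(a),np.sin(a)],d@[-np.sin(a),np.cos(a)],s["ee_pos"][2]-11),s["ee_rot"].round(1),s["force"].round(1),s["gripper_width"].round(1))
                                                                                                                                                                             ^^^^^^^^^^^^^^^^^^^^^^^^
AttributeError: 'float' object has no attribute 'round'
```

```bash
sed -i 's/s\["gripper_width"\].round(1)/round(s["gripper_width"],1)/' t.py
python3 -m crank '1 31 5.2 0 0 0 0; 1 31 5.2 0 0 0 0; 1 0 0 38 0 0 0; 1 0 0 38 0 0 0; 1 0 0 38 0 0 0; 1 0 0 0 0 0 0;1 0 0 0 0 0 0' && python3 t.py
python3 - <<'E'
from h import *
a=grab_frame("top")[200:340,190:330]; b=grab_frame("side")[170:310,240:380]
cv2.imwrite("pics/front_a.png",cv2.resize(np.hstack([a,b]),(800,400),interpolation=cv2.INTER_CUBIC))
E
```

```text
time_s: 3.9
ee_pos: [462.2, 108.6, 112.2]
ee_rot: [179.9, -0.0, 79.9]
force: [0.9, 0.4, -0.0]
gripper_width: 0.5
gripper_force: 0.0
3.9 boxx -84.8 boxy -4.2 tipz 101.2 [179.9  -0.   79.9] [ 0.9  0.4 -0. ] 0.5
```

View pics/front_a.png

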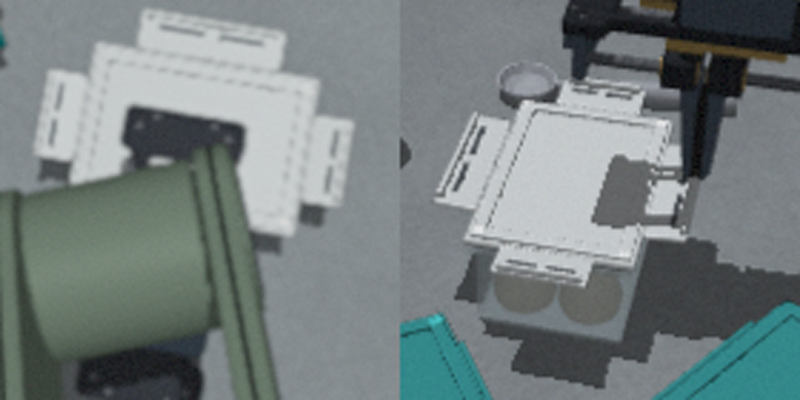

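The fingertip in the side half is at (698,175), above the front flap's outer edge. It tapers to about 15 mm wide, so I shift 5 mm inward before pressing.

```bash
python3 -m crank '1 4 5 0 0 0 0; 1 0 0 8 0 0 0; 1 0 0 8 0 0 0; 1 0 0 6 0 0 0; 1 0 0 6 0 0 0; 1 0 0 6 0 0 0; 1 0 0 5 0 0 0;1 0 0 0 0 0 0' && python3 t.py; python3 -m crank '1 0 0 5 0 0 0; 1 0 0 5 0 0 0; 1 0 0 4 0 0 0; 1 0 0 4 0 0 0;1 0 0 0 0 0 0;1 0 0 0 0 0 0' && python3 t.py
python3 - <<'E'
from h import *
b=grab_frame("side")[170:310,240:380]
cv2.imwrite("pics/front_b.png",cv2.resize(b,(560,560),interpolation=cv2.INTER_CUBIC))
E
```

```text
time_s: 5.0
ee_pos: [468.4, 112.1, 72.3]
ee_rot: [179.8, -0.0, 80.0]
force: [1.2, -0.8, 6.0]
gripper_width: 0.9
gripper_force: 4.4
5.0 boxx -79.4 boxy 0.4 tipz 61.3 [179.8  -0.   80. ] [ 1.2 -0.8  6. ] 0.9
time_s: 5.75
ee_pos: [466.3, 112.1, 53.5]
ee_rot: [-179.9, 0.0, 80.0]
force: [0.3, -0.5, 0.2]
gripper_width: 0.1
gripper_force: 0.0
5.75 boxx -81.5 boxy -0.0 tipz 42.5 [-179.9    0.    80. ] [ 0.3 -0.5  0.2] 0.1
```

View pics/front_b.png

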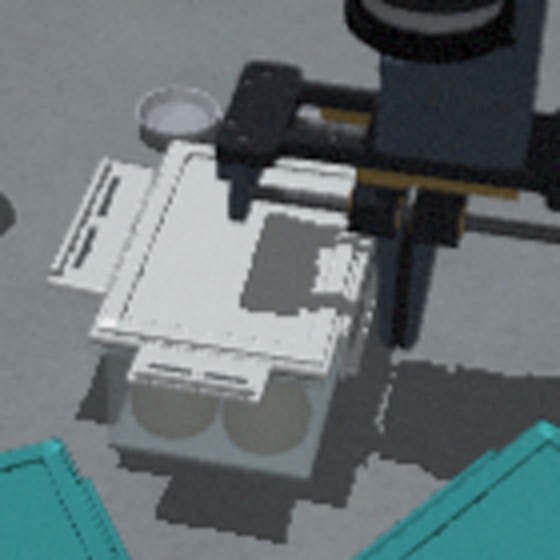

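The front flap now hangs against the box at about (345,300), and the force is back to zero, so it is shut. Next is the right flap.

```bash
python3 -m crank '1 0 0 -35 0 0 0; 1 0 0 -35 0 0 0; 1 -37 27 0 0 0 0; 1 -37 27 0 0 0 0; 1 -37 27 0 0 0 0; 1 0 0 8 0 0 0; 1 0 0 8 0 0 0;1 0 0 0 0 0 0' && python3 t.py
python3 - <<'E'
from h import *
a=grab_frame("top")[200:340,190:330]; b=grab_frame("side")[170:310,240:380]
cv2.imwrite("pics/right_a.png",cv2.resize(np.hstack([a,b]),(800,400),interpolation=cv2.INTER_CUBIC))
E
```

```text
time_s: 6.8
ee_pos: [526.0, -10.2, 106.9]
ee_rot: [-179.8, 0.0, 80.1]
force: [0.1, 1.2, -0.2]
gripper_width: 0.9
gripper_force: 0.0
6.8 boxx -1.4 boxy -110.2 tipz 95.9 [-179.8    0.    80.1] [ 0.1  1.2 -0.2] 0.9
```

View pics/right_a.png

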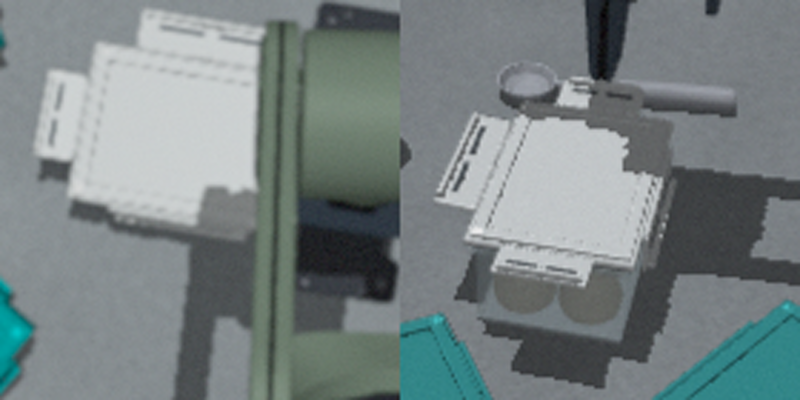

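The front flap is shut. In the side half the tip at (602,78) is over the right flap. I press it now.

```bash
python3 -m crank '1 -1 0 6 0 0 0; 1 0 0 6 0 0 0; 1 0 0 6 0 0 0; 1 0 0 6 0 0 0; 1 0 0 6 0 0 0; 1 0 0 4 0 0 0;1 0 0 0 0 0 0' && python3 t.py; python3 -m crank '1 0 0 5 0 0 0; 1 0 0 5 0 0 0; 1 0 0 4 0 0 0; 1 0 0 4 0 0 0;1 0 0 0 0 0 0;1 0 0 0 0 0 0' && python3 t.py
```

```text
time_s: 7.78
ee_pos: [527.8, -12.4, 74.0]
ee_rot: [179.9, -0.0, 80.0]
force: [0.5, -1.7, 2.7]
gripper_width: 0.6
gripper_force: 1.3
7.78 boxx 0.8 boxy -111.9 tipz 63.0 [179.9  -0.   80. ] [ 0.5 -1.7  2.7] 0.6
time_s: 8.52
ee_pos: [528.3, -9.2, 60.7]
ee_rot: [179.8, -0.4, 79.8]
force: [-8.5, 9.3, 37.1]
gripper_width: 0.5
gripper_force: 22.7
8.53 boxx 0.7 boxy -108.8 tipz 49.7 [179.8  -0.4  79.8] [-8.5  9.3 37.1] 0.5
```

```bash
python3 -m crank '1 0 0 -8 0 0 0; 1 -5 0 0 0 0 0; 1 0 0 0 0 0 0' && python3 t.py
python3 - <<'E'
from h import *
a=grab_frame("top")[200:340,190:330]; b=grab_frame("side")[170:310,240:380]
cv2.imwrite("pics/right_b.png",cv2.resize(np.hstack([a,b]),(800,400),interpolation=cv2.INTER_CUBIC))
E
```

```text
time_s: 8.9
ee_pos: [525.4, -17.5, 62.9]
ee_rot: [-179.9, 0.0, 80.0]
force: [0.5, -0.5, -0.6]
gripper_width: 0.8
gripper_force: 0.0
8.9 boxx -0.7 boxy -117.4 tipz 51.9 [-179.9    0.    80. ] [ 0.5 -0.5 -0.6] 0.8
```

View pics/right_b.png

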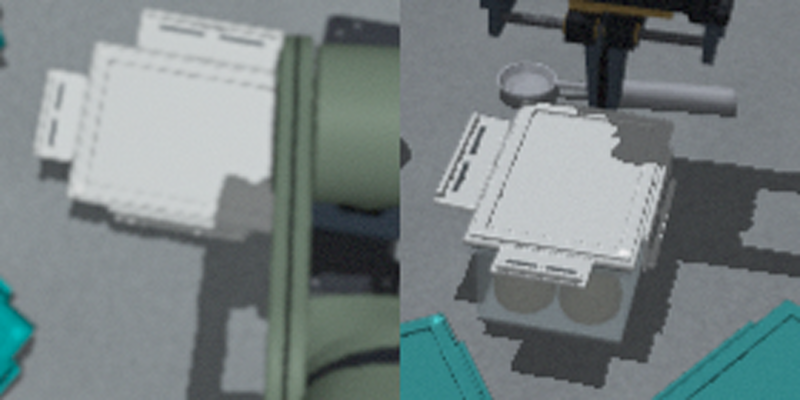

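The right flap is no longer visible from either camera and the force is zero, so it is shut. The finger had bottomed out on the shut lip, which means the box sits about 2 mm further to -y than I estimated. Next is the left flap, with that corrected.

```bash
python3 -m crank '1 -2 0 -30 0 0 0; 1 0 0 -30 0 0 0; 1 58 0 0 0 0 0; 1 58 0 0 0 0 0; 1 58 0 0 0 0 0; 1 56 0 0 0 0 0; 1 0 0 8 0 0 0; 1 0 0 8 0 0 0;1 0 0 0 0 0 0' && python3 t.py
```

```text
time_s: 10.12
ee_pos: [564.9, 205.7, 106.6]
ee_rot: [-179.8, 0.1, 79.9]
force: [0.5, -0.7, -0.7]
gripper_width: 0.4
gripper_force: 0.0
10.12 boxx -0.6 boxy 109.3 tipz 95.6 [-1.798e+02  1.000e-01  7.990e+01] [ 0.5 -0.7 -0.7] 0.4
```

```bash
python3 -m crank '1 2 0 6 0 0 0; 1 0 0 6 0 0 0; 1 0 0 6 0 0 0; 1 0 0 6 0 0 0; 1 0 0 6 0 0 0; 1 0 0 4 0 0 0;1 0 0 0 0 0 0' && python3 t.py; python3 -m crank '1 0 0 4 0 0 0; 1 0 0 4 0 0 0; 1 0 0 3 0 0 0; 1 0 0 0 0 0 0;1 0 0 0 0 0 0' && python3 t.py
python3 - <<'E'
from h import *
a=grab_frame("top")[200:340,190:330]; b=grab_frame("side")[170:310,240:380]
cv2.imwrite("pics/left_b.png",cv2.resize(np.hstack([a,b]),(800,400),interpolation=cv2.INTER_CUBIC))
E
```

```text
time_s: 11.0
ee_pos: [567.2, 209.7, 74.7]
ee_rot: [179.9, -0.1, 80.0]
force: [0.3, 1.0, 6.5]
gripper_width: 0.4
gripper_force: 2.6
11.0 boxx 1.0 boxy 113.6 tipz 63.7 [ 1.799e+02 -1.000e-01  8.000e+01] [0.3 1.  6.5] 0.4
time_s: 11.62
ee_pos: [566.0, 209.3, 62.5]
ee_rot: [-180.0, 0.0, 80.0]
force: [0.4, 0.4, -0.0]
gripper_width: 0.8
gripper_force: 0.0
11.62 boxx -0.1 boxy 113.0 tipz 51.5 [-180.    0.   80.] [ 0.4  0.4 -0. ] 0.8
```

View pics/left_b.png

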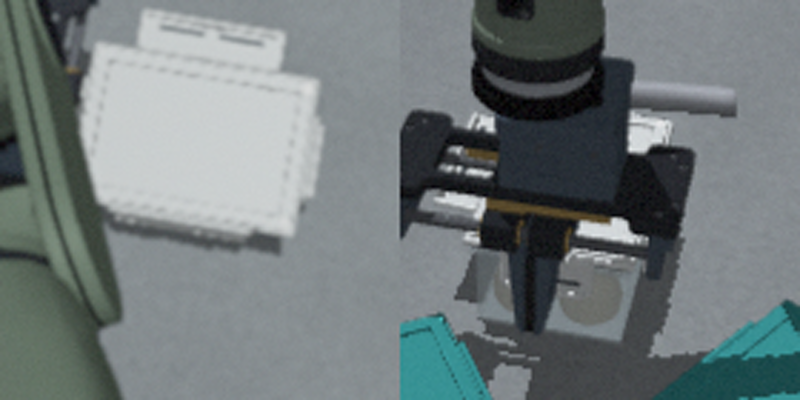

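The right flap is shut in the top half at (315,160). The left flap is out of sight under the finger and the force is zero. Next is the back flap.

```bash
python3 -m crank '1 2 0 -31 0 0 0; 1 0 0 -31 0 0 0; 1 -39 27 0 0 0 0; 1 -39 27 0 0 0 0; 1 -39 27 0 0 0 0; 1 0 0 8 0 0 0; 1 0 0 8 0 0 0;1 0 0 0 0 0 0' && python3 t.py
```

```text
time_s: 12.72
ee_pos: [624.8, 83.2, 107.7]
ee_rot: [-179.8, 0.0, 80.1]
force: [-0.3, 0.1, -0.1]
gripper_width: 0.3
gripper_force: 0.0
12.72 boxx 79.7 boxy -1.0 tipz 96.7 [-179.8    0.    80.1] [-0.3  0.1 -0.1] 0.3
```

```bash
python3 -m crank '1 0 0 6 0 0 0; 1 0 0 6 0 0 0; 1 0 0 6 0 0 0; 1 0 0 6 0 0 0; 1 0 0 6 0 0 0; 1 0 0 5 0 0 0;1 0 0 0 0 0 0' && python3 t.py; python3 -m crank '1 0 0 4 0 0 0; 1 0 0 4 0 0 0; 1 0 0 3 0 0 0; 1 0 0 0 0 0 0;1 0 0 0 0 0 0' && python3 t.py
```

```text
time_s: 13.6
ee_pos: [624.8, 82.7, 73.9]
ee_rot: [-179.8, -0.0, 80.0]
force: [-2.4, 2.5, 5.6]
gripper_width: 0.3
gripper_force: 4.0
13.6 boxx 79.8 boxy -1.5 tipz 62.9 [-179.8   -0.    80. ] [-2.4  2.5  5.6] 0.3
time_s: 14.22
ee_pos: [622.0, 82.9, 63.6]
ee_rot: [-179.5, 0.0, 80.0]
force: [-9.5, 3.1, 11.5]
gripper_width: 0.6
gripper_force: 7.2
14.22 boxx 76.9 boxy -1.7 tipz 52.6 [-179.5    0.    80. ] [-9.5  3.1 11.5] 0.6
```

```bash
python3 -m crank '1 0 0 -5 0 0 0; 1 0 0 -5 0 0 0; 1 0 0 -5 0 0 0; 1 0 0 -5 0 0 0;1 0 0 0 0 0 0' && python3 t.py
python3 -m crank '1 0 0 -8 0 0 0; 1 0 0 -8 0 0 0;1 0 0 -8 0 0 0; 1 0 5 0 0 0 0;1 0 0 0 0 0 0' && python3 t.py
python3 - <<'E'
from h import *
a=grab_frame("top")[200:340,190:330]; b=grab_frame("side")[170:310,240:380]
cv2.imwrite("pics/back_b.png",cv2.resize(np.hstack([a,b]),(800,400),interpolation=cv2.INTER_CUBIC))
E
```

```text
time_s: 14.85
ee_pos: [626.4, 82.0, 83.4]
ee_rot: [179.9, -0.0, 80.0]
force: [1.5, 1.1, -0.5]
gripper_width: 0.3
gripper_force: 0.0
14.85 boxx 81.5 boxy -1.9 tipz 72.4 [179.9  -0.   80. ] [ 1.5  1.1 -0.5] 0.3
time_s: 15.48
ee_pos: [631.3, 81.1, 106.9]
ee_rot: [180.0, 0.0, 80.0]
force: [-0.5, -0.1, -0.4]
gripper_width: 0.9
gripper_force: 0.0
15.47 boxx 86.5 boxy -1.9 tipz 95.9 [180.   0.  80.] [-0.5 -0.1 -0.4] 0.9
```

View pics/back_b.png

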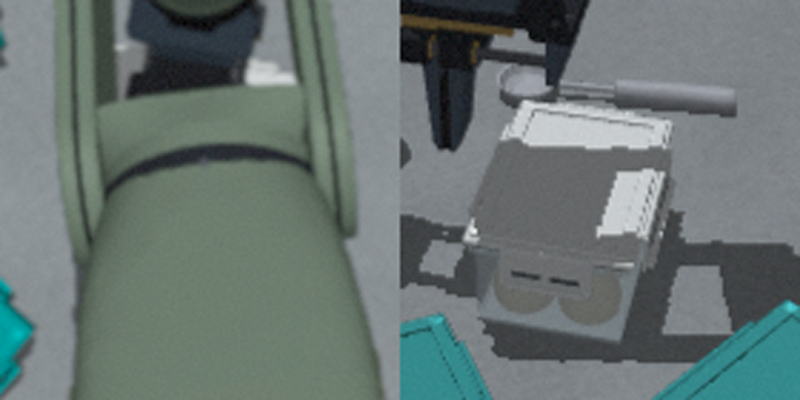

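In the side half the back flap at about (470,160) has gone and the left flap is shut at (545,278). All four look shut, so I retreat and check.

```bash
python3 -m crank '1 0 0 -50 0 0 0; 1 0 0 -50 0 0 0; 1 -60 0 0 0 0 0; 1 -60 0 0 0 0 0; 1 -60 0 0 0 0 0; 1 -60 -20 0 0 0 0; 1 -60 -40 0 0 0 0; 1 -50 -40 0 0 0 0;1 0 -40 0 0 0 0;1 0 0 0 0 0 0' && python3 t.py
python3 - <<'E'
from h import *
t=grab_frame("top");s=grab_frame("side"); a=t[180:320,190:330]; b=s[170:310,240:380]
cv2.imwrite("pics/fin.png",cv2.resize(np.hstack([a,b]),(800,400),interpolation=cv2.INTER_CUBIC))
E
```

```text
time_s: 16.82
ee_pos: [437.6, -230.4, 206.8]
ee_rot: [-179.9, -0.0, 79.9]
force: [1.3, -0.8, -0.4]
gripper_width: 0.3
gripper_force: 0.0
16.82 boxx -50.2 boxy -342.3 tipz 195.8 [-179.9   -0.    79.9] [ 1.3 -0.8 -0.4] 0.3
```

View pics/fin.png

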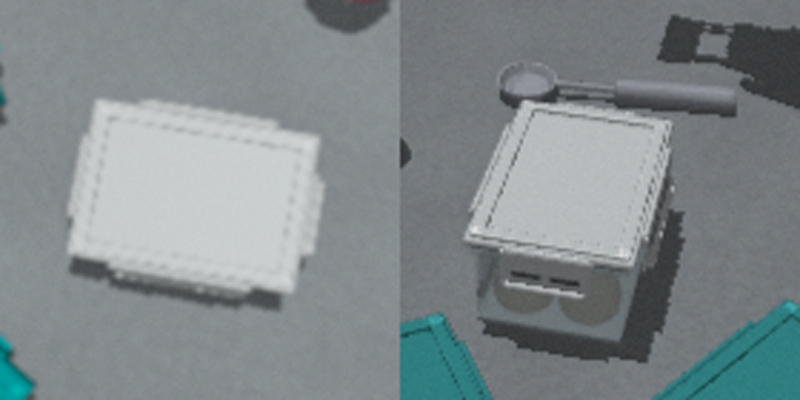

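The top half shows only the thin lips of all four flaps around the lid, at (210,112), (318,215), (180,285) and (82,170). The side half shows the left flap hanging flat at (545,278), and the box is in its place.

```bash
python3 -c "
from workcell import env
print(env.job_done())"
```

```text
the job is handed in; nothing more can be done
None
```

All four flaps look shut in the last pictures, the box is standing in its place with the bystanders untouched, and the job is handed in at about 17 s (no verdict was returned).

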